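Sort the small parts after a distillation

TASK

Clear the small parts off the green mat after the distillation: stand the two capped vials in the two-bay tray, one in each bay, put both rubber stoppers side by side on the floor of the round dish, and lay the clamp boss flat in the steel tray, in whatever order you like. Keep the vials upright throughout and leave the beaker and the reagent jar where they stand.

Things in the scene. Friction and masses are not known exactly. Their poses are not given: they have to be found in the camera images.
- stopper1_mid (a point): Black rubber stopper (dark grey in bright light), one of two alike: a tapered plug standing on its narrow end, 35 mm high, diameter 31 mm at the foot and 38 mm at the top. The point is on its axis, half-way up (17.5 mm above its foot); z is up along the axis.
- stopper2_mid (a point): Black rubber stopper (dark grey in bright light), one of two alike: a tapered plug standing on its narrow end, 35 mm high, diameter 31 mm at the foot and 38 mm at the top. The point is on its axis, half-way up (17.5 mm above its foot); z is up along the axis.
- vial1_mid (a point): Closed amber sample vial with a white screw cap, one of two alike, standing upright: 60 mm high, glass body 28 mm in diameter up to 44 mm, above it the cap, 24 mm in diameter. The point is on its axis, half-way up (30 mm above its foot); z is up along the axis.
- vial2_mid (a point): Closed amber sample vial with a white screw cap, one of two alike, standing upright: 60 mm high, glass body 28 mm in diameter up to 44 mm, above it the cap, 24 mm in diameter. The point is on its axis, half-way up (30 mm above its foot); z is up along the axis.
- boss_mid (a point): Clamp boss: an aluminium block 56 mm long (x), 28 mm wide (y), 30 mm high (z), lying flat, with a dark thumbscrew standing out of each end along x (84 mm long over the screws, the screws' wings 22 mm wide along y). The point is the centre of the block, 15 mm above its underside. Grip it across y.
- dish: Round white porcelain dish, fixed: outer diameter 160 mm, inner 152 mm, rim 28 mm high, its floor 5 mm above the bench. Origin: centre of its underside, z up. For the stoppers.
- vial_tray: White rectangular plastic tray with two bays, fixed: outside 104 mm (x) by 92 mm (y), walls 20 mm high and 4 mm thick, floor 4 mm above the bench. A divider along y, 4 mm thick and as high as the walls, parts it into two bays of 46 mm (x) by 84 mm (y), their centres at x = -25 mm and x = +25 mm. Origin: centre of its underside, z up. For the vials.
- steel_tray: Plain rectangular stainless steel tray, undivided, fixed: outside 130 mm (x) by 170 mm (y), walls 18 mm high and 3 mm thick, floor 3 mm above the bench. Origin: centre of its underside, z up. For the clamp boss.
- beaker: Empty glass beaker, 68 mm in diameter, 90 mm high, loose, a bystander. Origin: centre of its underside.
- bottle: Amber reagent jar with a black lid, 60 mm in diameter, 110 mm high, loose, a bystander. Origin: centre of its underside.

How it is judged:
At the end, for the whole second after the job is handed in: Each vial stands upright (within 0.12 rad) on the floor of its own bay of the vial tray, both stoppers are on the floor of the dish (centres within 62 mm of its centre, less than 34 mm above its underside), the boss lies flat (within 0.15 rad) on the floor of the steel tray; all at rest (horizontal distance between each of stopper1_mid, stopper2_mid and dish below 0.062 m and z of each of stopper1_mid, stopper2_mid in the frame of dish below 0.034 m and ((x of vial1_mid in the frame of vial_tray between 0.01 and 0.04 m and x of vial2_mid in the frame of vial_tray between -0.04 and -0.01 m) or (x of vial1_mid in the frame of vial_tray between -0.04 and -0.01 m and x of vial2_mid in the frame of vial_tray between 0.01 and 0.04 m)) and y of vial1_mid in the frame of vial_tray between -0.032 and 0.032 m and z of each of vial1_mid, vial2_mid in the frame of vial_tray below 0.04 m and angle between each of vial1_mid, vial2_mid's own z axis and vertical below 0.12 rad and y of vial2_mid in the frame of vial_tray between -0.032 and 0.032 m and x of boss_mid in the frame of steel_tray between -0.055 and 0.055 m and y of boss_mid in the frame of steel_tray between -0.075 and 0.075 m and z of boss_mid in the frame of steel_tray below 0.024 m and angle between boss_mid's own z axis and vertical below 0.15 rad and linear speed of each of stopper1, stopper2, vial1, vial2, boss below 0.02 m/s); the robot touches nothing.
It fails at once if vial1 tipped over (more than 45 degrees from upright) (angle between vial1_mid's own z axis and vertical above 0.785 rad).
It fails at once if vial2 tipped over (more than 45 degrees from upright) (angle between vial2_mid's own z axis and vertical above 0.785 rad).
It fails at once if the beaker shifted by more than 30 mm (distance of beaker from where it was at the start of the episode above 0.03 m).
It fails at once if the bottle shifted by more than 30 mm (distance of bottle from where it was at the start of the episode above 0.03 m).
It also fails if it takes over 128 s, if anything falls off the work surface, if the arm or the gripper's body presses on something with over 40 N, if the wrist force passes 120 N, or if a joint passes its speed limit or range.

ROBOT

A 6-joint arm with a two-finger parallel gripper is mounted at the origin on the work surface. World frame = base frame: x ahead of the robot, y to its left, z up, the work surface at z = 0. Lengths are in m, angles in rad, forces in N, time in s.
With the tool pointing down it reaches from about 0.35 to 0.875 m from the base axis. Payload 4.2 kg.
Tool frame: the origin (TCP) lies at the very end of the fingers, on their centre line; the grasp point (between the pads) lies 19 mm behind it; z points along the fingers, x is the direction in which the jaws open and shut, and the axes are right-handed (so a half turn about z gives the same grasp; the last joint's range is limited). The gripper opens to 87 mm and grips with 3 to 60 N. Pads are 19 mm wide; open, the fingers measure 117 mm over their backs; the gripper's body (75 mm by 190 mm) begins 51 mm behind the grasp point.
Start: joints at [1.569, 0.385, 0.008, 0, -1.194, -0.259], TCP at [0.161, 0.604, 0.223] pointing down, gripper open.
Joint ranges: [-3.14, 3.14], [-1.21, 2.06], [-1.07, 1.41], [-3.16, 2.05], [-2.99, -0.16], [-3.1, 3.1]. Speed limits (rad/s): [2.79, 2.79, 3.14, 3.14, 3.14, 3.14].

INTERFACE

Orientations are given as a rotation vector (axis times angle).
In Python, from cell import arm gives the robot as it stands. The module is installed in compiled form; this text tells all that it offers.
- The arm moves only by the tool play_rows, never from a script. Its argument "deltas" is a list of rows, each an object with "linear": the shift along the tool's x, y, z in cm, a list of three; "dr": the turn, a rotation vector about the tool's x, y, z in rad, a list of three; "grip": the opening, from 0 (shut) to 1 (fully open). A call has 1 to 20 rows; each row is the pose to reach, as a shift and turn from the pose commanded when the call began, along the tool's axes at that moment; what a row does not reach only later rows make up. A row lasts 1/12 s, in which the tool goes at most 41.7 mm and 7.16 degrees, less where a joint would pass 70% of its speed; a pose out of reach is approached as far as the arm can. A call with a gripper value outside its range is refused whole. The fingers move at their own pace and stop on an object; the grip force is fixed at half the most. Time passes only in rows, so rows that repeat a pose let the fingers close. It gives the time, the measured TCP pose, the force and the opening at its end, in the units of the state.
- arm.state(): the state, without advancing time (a new reading comes with each control period).
- arm.snapshot(name): name is "scene" or "top" or "wrist"; returns the picture (400x640x3 uint8, red, green, blue); there is no depth.
- arm.camera_model(name): a dict with "fov_y" (degrees; the focal length in pixels is half the picture's height over the tangent of half this angle, whatever the lens; pixels are square), "cx", "cy" (the principal point, pixels), "k1" (the pictures are not rectified: a ray, as slopes to the right and down, at radius r is drawn at 1 + k1 r^2 times it, then the intrinsics apply), "R" (3x3) and "t" (3): a world point X has camera coordinates R X + t; the wrist camera has in their place "tool_from_camera" (4x4, takes a point from camera to tool coordinates, whose origin is the TCP and whose axes are the tool frame's). Camera axes: x right, y down, z forward; pixel columns grow to the right and rows downward; lengths in m; the calibration is good to about 2 mm. A picture is of the moment at which its call begins: read the wrist's pose just before it. camera_model takes no time and is no camera call.
- arm.finish_job(): hands the job in, once; it reports no verdict.
The state is a dict: "time_s": time; "joints": joint angles; "dq": joint speeds; "joint_efforts": joint torques, N m; "tcp_pos": TCP position; "orientation": TCP orientation; "wrist_force": force on the tool from outside, world axes, zero at the start; "torque": the same for the moment, N m; "finger_gap": finger opening in m.
Only numpy, scipy, OpenCV 4.12 (cv2) and the standard library are available. Lean on these libraries where they do the work, as an engineer would, in place of code of your own. Each camera call takes 0.05 s, during which the arm holds its last target. There are 200 camera calls.

## Working session

There is one attempt and no reset: what is moved stays moved. The work goes in short steps, Python scripts to look and compute and a tool call to move; the robot and the scene stay as the last step left them, time stands still between calls to the robot, and variables do not carry over. Pictures are saved under pics/ and viewed, about 12 in all and at most 16, crops included, and the job is handed in when it is done.

Besides the shell and the picture viewer there is one more tool, called after "Emit:" as name(argument=value, ...) on one line, values as JSON. play_rows: Moves the arm, as the interface text tells. Its arguments: {"type":"object","properties":{"deltas":{"type":"array","items":{"type":"object","properties":{"linear":{"type":"array","items":{"type":"number"}},"dr":{"type":"array","items":{"type":"number"}},"grip":{"type":"number"}}}}},"required":["deltas"]}

```bash
mkdir -p pics; python3 - <<'E'
from cell import arm
import cv2
for n in ("top","scene"):
    im=arm.snapshot(n); cv2.imwrite(f"pics/{n}0.png",im[:,:,::-1])
    m=arm.camera_model(n); print(n,m)
m=arm.camera_model("wrist");print(m)
print(arm.state())
E
```

```text
top {'fov_y': 42.33413268964192, 'cx': 326.637819926233, 'cy': 194.7704656338155, 'k1': -0.1149142972989113, 'R': array([[-0.11567515, -0.99327612, -0.00467001],
       [-0.9708824 ,  0.11405767, -0.21066139],
       [ 0.20977758, -0.01983426, -0.97754794]]), 't': array([0.05123717, 0.57229449, 1.22050895])}
scene {'fov_y': 56.261766161202004, 'cx': 311.2903954984235, 'cy': 196.2448935788541, 'k1': -0.013230288928937944, 'R': array([[-0.86489303,  0.50194522, -0.00332344],
       [ 0.27485646,  0.46803943, -0.83987679],
       [-0.42001664, -0.72731705, -0.54276692]]), 't': array([ 0.49916473, -0.10367034,  1.30596606])}
{'fov_y': 66.24145107092747, 'cx': 321.93905843878974, 'cy': 202.5659125005321, 'k1': -0.05840912757132852, 'tool_from_camera': array([[ 9.99999215e-01,  5.18031868e-04,  1.14061234e-03,
         4.01464620e-04],
       [-7.86565893e-04,  9.68289054e-01,  2.49831322e-01,
        -6.77386269e-02],
       [-9.75021855e-04, -2.49832023e-01,  9.68288702e-01,
        -1.61922699e-01],
       [ 0.00000000e+00,  0.00000000e+00,  0.00000000e+00,
         1.00000000e+00]])}
{'time_s': 0.1, 'joints': array([ 1.56858565e+00,  3.85459302e-01,  6.74944459e-03, -4.33059987e-04,
       -1.19400756e+00, -2.58609864e-01]), 'dq': array([ 0.00048455, -0.00158022,  0.00481454,  0.00246826, -0.00010751,
        0.00288997]), 'joint_efforts': array([ 6.57645501e-05, -3.91692102e+01,  1.87933713e+01,  4.23181415e+00,
        1.34164339e-02, -6.94660116e-05]), 'tcp_pos': array([0.16101076, 0.60333728, 0.22157647]), 'orientation': array([ 1.91259174e+00, -2.49042550e+00,  2.00187559e-03]), 'wrist_force': array([-0.34304732, -0.59083998,  0.00228244]), 'torque': array([-0.06169568,  0.06390155,  0.01391024]), 'finger_gap': 0.08716121326772959}
```

View pics/top0.png

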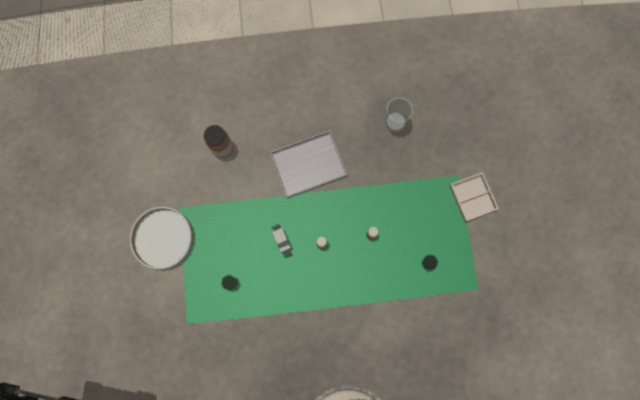

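View pics/scene0.png

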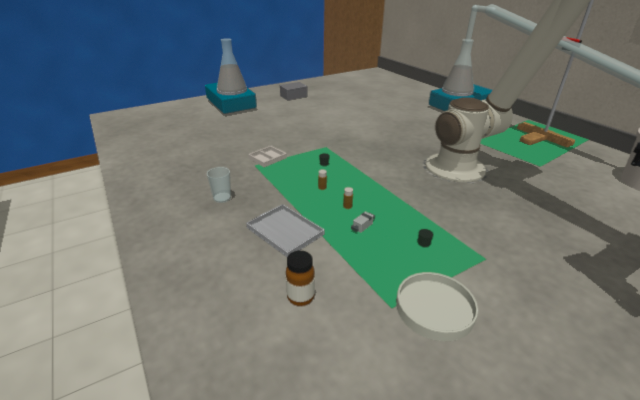

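Top view: dish (162,238), stoppers (230,283) and (430,262), boss (281,239), vial caps (322,242) and (373,233), steel tray (309,163), vial tray (474,197), beaker (399,113), jar (217,140). The scene view agrees with this. Next I measure.

```bash
cat > h.py <<'E'
import numpy as np, cv2
from cell import arm
from scipy.spatial.transform import Rotation as Ro
def K(m):
    f=200/np.tan(np.radians(m["fov_y"])/2); return np.array([[f,0,m["cx"]],[0,f,m["cy"]],[0,0,1]]),np.array([m["k1"],0,0,0.])
def cam(n,st=None):
    m=arm.camera_model(n); k,d=K(m)
    if n=="wrist":
        T=np.eye(4);T[:3,:3]=Ro.from_rotvec(st["orientation"]).as_matrix();T[:3,3]=st["tcp_pos"]
        W=T@m["tool_from_camera"]; R=W[:3,:3].T; t=-R@W[:3,3]
    else: R,t=m["R"],m["t"]
    return k,d,R,t
def cast(c,uv,z):
    k,d,R,t=c
    p=cv2.undistortPoints(np.array(uv,float).reshape(-1,1,2),k,d)[:,0]
    D=np.c_[p,np.ones(len(p))]@R; C=-R.T@t
    return (C+D*((z-C[2])/D[:,2])[:,None])[:,:2]
def proj(c,P):
    k,d,R,t=c
    return cv2.projectPoints(np.array(P,float).reshape(-1,1,3),cv2.Rodrigues(R)[0],t,k,d)[0][:,0]
def blobs(mask,amin=25):
    cs,_=cv2.findContours(mask.astype(np.uint8),cv2.RETR_EXTERNAL,cv2.CHAIN_APPROX_NONE)
    return [c[:,0].astype(float) for c in cs if cv2.contourArea(c)>amin]
def yawrect(p):
    (c,s,a)=cv2.minAreaRect(np.float32(p*1000)); return np.array(c)/1000,np.array(s),a
E
python3 - <<'E'
from h import *
im=cv2.imread("pics/top0.png"); c=cam("top")
hsv=cv2.cvtColor(im,cv2.COLOR_BGR2HSV); 
B=im.astype(int); v=B.max(2); sat=B.max(2)-B.min(2)
def roi(m,x0,y0,x1,y1):
    o=np.zeros_like(m);o[y0:y1,x0:x1]=m[y0:y1,x0:x1];return o
def rep(n,m,z,box):
    for b in blobs(roi(m,*box)):
        p=cast(c,b,z); print(n,b.mean(0).round(1),"rect",yawrect(p),"circ",cv2.minEnclosingCircle(np.float32(p)))
green=(B[:,:,1]-B[:,:,2]>35)
dark=(v<60)
for n,bx in (("stopA",(205,260,255,305)),("stopB",(410,240,450,285))): rep(n,dark,.035,bx)
caps=(B[:,:,2]>140)
rep("cap",caps,.06,(305,225,390,255))
rep("boss block",~green&(v>70),.03,(265,220,298,262))
rep("boss all",~green,.02,(265,220,298,262))
rep("dish",(v>140)&~green,.028,(120,195,200,280))
for t in(130,150,170): rep("vt%d"%t,(v>t)&~green,.02,(440,165,505,230))
for t in(130,140,150): rep("st%d"%t,(v>t)&~green,.003,(262,120,356,205))
def up(x0,y0,x1,y1,s): return cv2.resize(im[y0:y1,x0:x1],None,fx=s,fy=s,interpolation=cv2.INTER_CUBIC)
a=up(265,120,355,265,4); b=up(440,165,505,230,6)
o=np.zeros((580,760,3),np.uint8);o[:a.shape[0],:360]=a;o[:390,365:755]=b;cv2.imwrite("pics/crop0.png",o)
E
```

```text
stopA [229.2 282.4] rect (array([0.38792227, 0.2490358 ]), array([30.05073738, 27.5662384 ]), 39.838409423828125) circ ((0.38866958022117615, 0.24707713723182678), 0.016245514154434204)
stopB [429.3 262.2] rect (array([ 0.38046613, -0.24883083]), array([29.47802734, 32.11838531]), 37.329280853271484) circ ((0.3808746635913849, -0.24908588826656342), 0.01675284653902054)
cap [321. 241.] rect (array([0.46180673, 0.01258954]), array([21.95586777, 19.61704826]), 83.3404541015625) circ ((0.46172255277633667, 0.012050116434693336), 0.011623481288552284)
cap [372.8 231.1] rect (array([ 0.47121771, -0.11789067]), array([19.62620354, 19.90325546]), 82.44715881347656) circ ((0.4711916446685791, -0.11702470481395721), 0.01172865554690361)
boss block [281.5 240.5] rect (array([0.47853912, 0.10889546]), array([82.96543884, 30.18051338]), 18.64158821105957) circ ((0.479093462228775, 0.10762517899274826), 0.042079903185367584)
boss all [281.5 240.5] rect (array([0.47988669, 0.10966708]), array([83.61160278, 30.41556931]), 18.641571044921875) circ ((0.4804452955722809, 0.10838699340820312), 0.042406
[... 1349 characters left out ...]
93323, 0.04970737]), array([122.63733673, 229.37309265]), 14.738031387329102) circ ((0.6693882942199707, 0.04692910239100456), 0.1247364953160286)
st130 [268.7 123.4] rect (array([0.7966037 , 0.11369195]), array([40.42134094, 25.59718323]), 83.03348541259766) circ ((0.7979657649993896, 0.11316528916358948), 0.022984704002738)
st140 [307.8 165.7] rect (array([0.67347101, 0.02322134]), array([119.95314789, 171.8707428 ]), 13.895983695983887) circ ((0.671983003616333, 0.023250095546245575), 0.10176905244588852)
st150 [308.1 164.7] rect (array([0.67331116, 0.02171177]), array([118.10929871, 161.8122406 ]), 14.121870040893555) circ ((0.6736090779304504, 0.021289484575390816), 0.09775033593177795)
```

View pics/crop0.png

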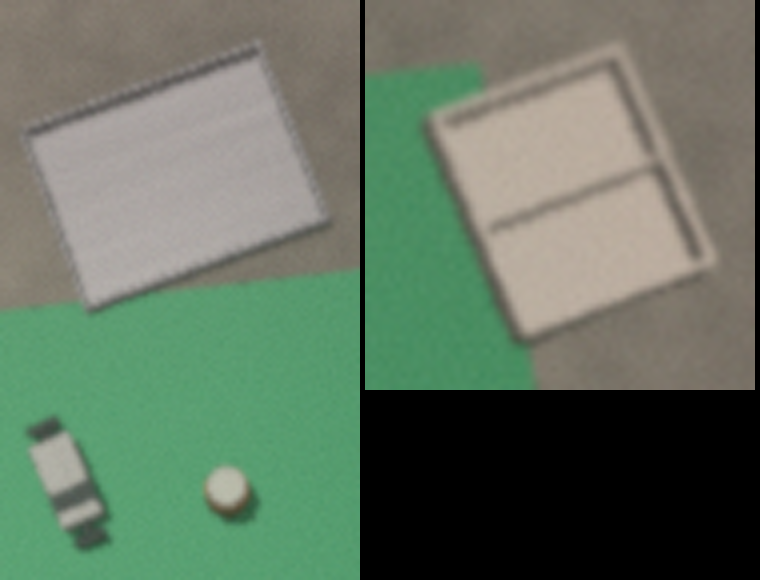

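Positions are good enough to start moving. The crop confirms the tray outlines, with the divider running across the tray's long side, and the boss axis at about 19°. I'll use a jaw yaw of about -76° throughout and begin with stopper A.

```bash
cat >> h.py <<'E'
def go(*tg):
    "targets (x,y,z,yawdeg) -> rows relative to pose now"
    st=arm.state(); R=Ro.from_rotvec(st["orientation"])
    print("t %.2f tcp %s gap %.3f j6 %.2f F %s"%(st["time_s"],st["tcp_pos"].round(4),st["finger_gap"],st["joints"][5],st["wrist_force"].round(1)))
    for x,y,z,w in tg:
        l=R.inv().apply(np.array([x,y,z])-st["tcp_pos"])*100
        w=np.radians(w); G=Ro.from_matrix(np.array([[np.cos(w),np.sin(w),0],[np.sin(w),-np.cos(w),0],[0,0,-1]]).astype(float))
        d=(R.inv()*G).as_rotvec()
        print((x,y,z),"lin",l.round(2).tolist(),"dr",d.round(3).tolist(),"rows",round(max(np.linalg.norm(l)/4.17,np.linalg.norm(d)/.125),1))
E
python3 -c "
from h import *
go((.388,.248,.15,-76.2))"
```

```text
t 0.10 tcp [0.161  0.6033 0.2216] gap 0.087 j6 -0.26 F [-0.3 -0.6  0. ]
(0.388, 0.248, 0.15) lin [28.46, -31.1, 7.22] dr [0.0, -0.002, -0.502] rows 10.3
```

Emit:
play_rows(deltas=[{"linear": [28.5,-31.1,7.2],"dr": [0,0,-0.5],"grip": 1},{"linear": [28.5,-31.1,7.2],"dr": [0,0,-0.5],"grip": 1},{"linear": [28.5,-31.1,7.2],"dr": [0,0,-0.5],"grip": 1},{"linear": [28.5,-31.1,7.2],"dr": [0,0,-0.5],"grip": 1},{"linear": [28.5,-31.1,7.2],"dr": [0,0,-0.5],"grip": 1},{"linear": [28.5,-31.1,7.2],"dr": [0,0,-0.5],"grip": 1},{"linear": [28.5,-31.1,7.2],"dr": [0,0,-0.5],"grip": 1},{"linear": [28.5,-31.1,7.2],"dr": [0,0,-0.5],"grip": 1},{"linear": [28.5,-31.1,7.2],"dr": [0,0,-0.5],"grip": 1},{"linear": [28.5,-31.1,7.2],"dr": [0,0,-0.5],"grip": 1},{"linear": [28.5,-31.1,7.2],"dr": [0,0,-0.5],"grip": 1},{"linear": [28.5,-31.1,7.2],"dr": [0,0,-0.5],"grip": 1},{"linear": [28.5,-31.1,7.2],"dr": [0,0,-0.5],"grip": 1},{"linear": [28.5,-31.1,7.2],"dr": [0,0,-0.5],"grip": 1}])

```text
time_s: 1.27
tcp_pos: [0.3881, 0.2491, 0.1507]
orientation: [-2.471, 1.939, 0.0]
wrist_force: [0.4, 0.8, 0.1]
finger_gap: 0.0874
```

```bash
python3 - <<'E'
from h import *
st=arm.state(); im=arm.snapshot("wrist")[:,:,::-1].copy(); c=cam("wrist",st)
B=im.astype(int)
m=(B.max(2)<60)
for b in blobs(m,150):
    p=cast(c,b,.035); print(b.mean(0).round(),cv2.minEnclosingCircle(np.float32(p)), cast(c,[[b[:,0].mean(),b[:,1].mean()]],.035))
for q in proj(c,[[.388,.248,.035],[.388,.248,0]]): cv2.circle(im,tuple(int(v) for v in q),4,(0,0,255),1)
cv2.imwrite("pics/w1.png",im)
go((.388,.248,.006,-76.2))
E
```

```text
[344. 303.] ((0.12879078090190887, 0.18921050429344177), 0.41272494196891785) [[0.28594585 0.19971643]]
[323. 196.] ((0.3905659317970276, 0.24869069457054138), 0.01905657723546028) [[0.39023597 0.24837169]]
t 1.32 tcp [0.3879 0.2494 0.1508] gap 0.087 j6 0.89 F [-1.2  0.4  0. ]
(0.388, 0.248, 0.006) lin [0.15, 0.04, 14.48] dr [-0.001, 0.001, -0.0] rows 3.5
```

View pics/w1.png

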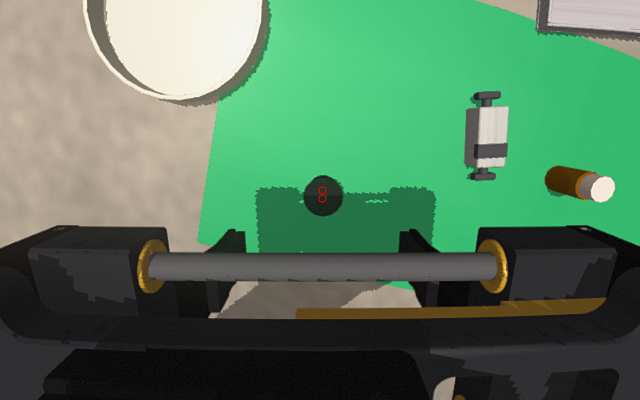

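Wrist view: stopper A is a circle at (323,196), radius 19 mm, so its centre is at (0.3906, 0.2487).

Emit:
play_rows(deltas=[{"linear": [0.1,-0.25,4],"dr": [0,0,0],"grip": 1},{"linear": [0.1,-0.25,8],"dr": [0,0,0],"grip": 1},{"linear": [0.1,-0.25,12],"dr": [0,0,0],"grip": 1},{"linear": [0.1,-0.25,14.4],"dr": [0,0,0],"grip": 1},{"linear": [0.1,-0.25,14.4],"dr": [0,0,0],"grip": 1},{"linear": [0.1,-0.25,14.4],"dr": [0,0,0],"grip": 0.2},{"linear": [0.1,-0.25,14.4],"dr": [0,0,0],"grip": 0.2},{"linear": [0.1,-0.25,14.4],"dr": [0,0,0],"grip": 0.2},{"linear": [0.1,-0.25,14.4],"dr": [0,0,0],"grip": 0.2},{"linear": [0.1,-0.25,14.4],"dr": [0,0,0],"grip": 0.2},{"linear": [0.1,-0.25,14.4],"dr": [0,0,0],"grip": 0.2},{"linear": [0.1,-0.25,14.4],"dr": [0,0,0],"grip": 0.2},{"linear": [0.1,-0.25,12.4],"dr": [0,0,0],"grip": 0.2},{"linear": [0.1,-0.25,9],"dr": [0,0,0],"grip": 0.2},{"linear": [0.1,-0.25,6],"dr": [0,0,0],"grip": 0.2},{"linear": [0.1,-0.25,4],"dr": [0,0,0],"grip": 0.2},{"linear": [0.1,-0.25,4],"dr": [0,0,0],"grip": 0.2}])

```text
time_s: 2.73
tcp_pos: [0.393, 0.2501, 0.1151]
orientation: [-2.463, 1.933, -0.001]
wrist_force: [-0.1, 0.7, 0.7]
finger_gap: 0.0195
```

```bash
python3 - <<'E'
from h import *
# dish from wrist image w1 not complete; use top estimate
go((.4935,.4117,.10,-76.2),(.4935,.4117,.012,-76.2),(.4935,.4117,.15,-76.2))
E
```

```text
t 2.73 tcp [0.393  0.2501 0.1151] gap 0.020 j6 0.89 F [-0.1  0.7  0.7]
(0.4935, 0.4117, 0.1) lin [-13.3, -13.59, 1.71] dr [-0.009, 0.006, -0.001] rows 4.6
(0.4935, 0.4117, 0.012) lin [-13.25, -13.51, 10.5] dr [-0.009, 0.006, -0.001] rows 5.2
(0.4935, 0.4117, 0.15) lin [-13.32, -13.63, -3.29] dr [-0.009, 0.006, -0.001] rows 4.6
```

```bash
python3 - <<'E'
from h import *
im=arm.snapshot("wrist")[:,:,::-1]; s=arm.snapshot("scene")[:,:,::-1]; t=arm.snapshot("top")[:,:,::-1]
o=np.vstack([im[100:400,:],np.hstack([cv2.resize(s[200:330,360:500],(320,297)),cv2.resize(t[230:330,180:288],(320,297))])])
cv2.imwrite("pics/chk1.png",o)
go()
E
```

```text
t 2.88 tcp [0.3903 0.2474 0.1102] gap 0.018 j6 0.89 F [ 0.3  0.4 -0.5]
```

View pics/chk1.png

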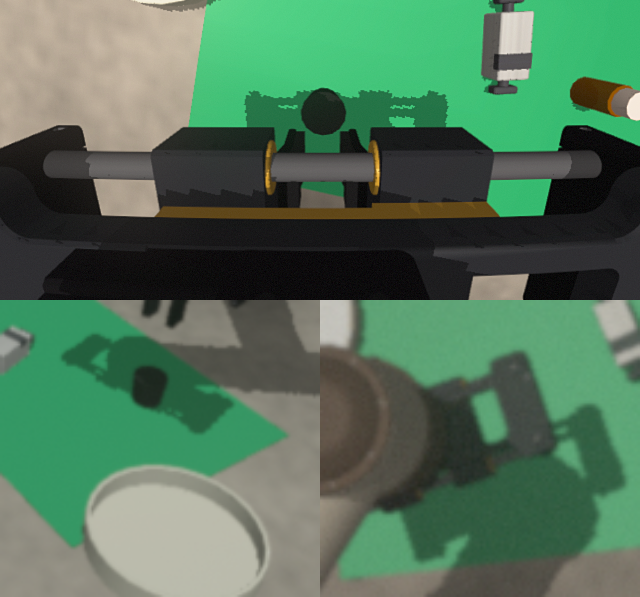

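The stopper is still standing at (323,111) in the crop: the fingers are slow (about 60 mm/s) and had not closed before the lift. I'll allow more rows from here and use a narrower opening.

```bash
python3 - <<'E'
from h import *
st=arm.state();im=arm.snapshot("wrist")[:,:,::-1]; c=cam("wrist",st)
m=(im.max(2)<60);m[250:]=0;m[:,:290]=0;m[:,358:]=0
for b in blobs(m,150):
    p=cast(c,b,.035); print(b.mean(0).round(),b.max(0),cv2.minEnclosingCircle(np.float32(p[b[:,1]<205])))
go((.3906,.2487,.006,-76.2),(.3906,.2487,.12,-76.2))
E
```

```text
[348. 240.] [357. 249.] ((0.0, 0.0), 0.0)
[297. 240.] [305. 249.] ((0.0, 0.0), 0.0)
[320. 209.] [342. 232.] ((0.395325243473053, 0.24966314435005188), 0.0168981421738863)
t 2.93 tcp [0.3901 0.2471 0.1096] gap 0.017 j6 0.89 F [-0.1 -0.4  0.8]
(0.3906, 0.2487, 0.006) lin [-0.15, -0.11, 10.36] dr [0.002, -0.001, -0.002] rows 2.5
(0.3906, 0.2487, 0.12) lin [-0.14, -0.08, -1.04] dr [0.002, -0.001, -0.002] rows 0.3
```

Emit:
play_rows(deltas=[{"linear": [-0.15,-0.1,0],"dr": [0,0,0],"grip": 0.7},{"linear": [-0.15,-0.1,0],"dr": [0,0,0],"grip": 0.7},{"linear": [-0.15,-0.1,0],"dr": [0,0,0],"grip": 0.7},{"linear": [-0.15,-0.1,0],"dr": [0,0,0],"grip": 0.7},{"linear": [-0.15,-0.1,0],"dr": [0,0,0],"grip": 0.7},{"linear": [-0.15,-0.1,0],"dr": [0,0,0],"grip": 0.7},{"linear": [-0.15,-0.1,0],"dr": [0,0,0],"grip": 0.7},{"linear": [-0.15,-0.1,0],"dr": [0,0,0],"grip": 0.7},{"linear": [-0.15,-0.1,0],"dr": [0,0,0],"grip": 0.7},{"linear": [-0.15,-0.1,4],"dr": [0,0,0],"grip": 0.7},{"linear": [-0.15,-0.1,8],"dr": [0,0,0],"grip": 0.7},{"linear": [-0.15,-0.1,10.2],"dr": [0,0,0],"grip": 0.7},{"linear": [-0.15,-0.1,10.2],"dr": [0,0,0],"grip": 0.7},{"linear": [-0.15,-0.1,10.2],"dr": [0,0,0],"grip": 0.2},{"linear": [-0.15,-0.1,10.2],"dr": [0,0,0],"grip": 0.2},{"linear": [-0.15,-0.1,10.2],"dr": [0,0,0],"grip": 0.2},{"linear": [-0.15,-0.1,10.2],"dr": [0,0,0],"grip": 0.2},{"linear": [-0.15,-0.1,10.2],"dr": [0,0,0],"grip": 0.2},{"linear": [-0.15,-0.1,10.2],"dr": [0,0,0],"grip": 0.2},{"linear": [-0.15,-0.1,10.2],"dr": [0,0,0],"grip": 0.2}])

```text
time_s: 4.6
tcp_pos: [0.3922, 0.2503, 0.0099]
orientation: [-2.469, 1.938, -0.001]
wrist_force: [-0.3, -2.0, 6.5]
finger_gap: 0.0356
```

```bash
python3 - <<'E'
from h import *
go((.391,.2487,.10,-76.2),(.4935,.4117,.10,-76.2),(.4935,.4117,.012,-76.2))
E
```

```text
t 4.60 tcp [0.3922 0.2503 0.0099] gap 0.036 j6 0.89 F [-0.3 -2.   6.5]
(0.391, 0.2487, 0.1) lin [0.12, 0.13, -9.01] dr [-0.002, 0.001, -0.001] rows 2.2
(0.4935, 0.4117, 0.1) lin [-13.28, -13.69, -8.96] dr [-0.002, 0.001, -0.001] rows 5.1
(0.4935, 0.4117, 0.012) lin [-13.27, -13.67, -0.16] dr [-0.002, 0.001, -0.001] rows 4.6
```

Gripped (gap 36 mm). Now carrying it to the dish.

Emit:
play_rows(deltas=[{"linear": [0,0,0],"dr": [0,0,0],"grip": 0.2},{"linear": [0,0,0],"dr": [0,0,0],"grip": 0.2},{"linear": [0,0,-3],"dr": [0,0,0],"grip": 0.2},{"linear": [0,0,-6],"dr": [0,0,0],"grip": 0.2},{"linear": [0,0,-9],"dr": [0,0,0],"grip": 0.2},{"linear": [-2.7,-2.7,-9],"dr": [0,0,0],"grip": 0.2},{"linear": [-5.4,-5.4,-9],"dr": [0,0,0],"grip": 0.2},{"linear": [-8.1,-8.1,-9],"dr": [0,0,0],"grip": 0.2},{"linear": [-10.8,-10.8,-9],"dr": [0,0,0],"grip": 0.2},{"linear": [-13.3,-13.7,-9],"dr": [0,0,0],"grip": 0.2},{"linear": [-13.3,-13.7,-9],"dr": [0,0,0],"grip": 0.2},{"linear": [-13.3,-13.7,-9],"dr": [0,0,0],"grip": 0.2}])

```text
time_s: 5.6
tcp_pos: [0.4933, 0.4123, 0.0973]
orientation: [2.47, -1.94, -0.001]
wrist_force: [-0.9, -0.8, -0.2]
finger_gap: 0.0351
```

```bash
python3 - <<'E'
from h import *
im=arm.snapshot("wrist")[:,:,::-1]; s=arm.snapshot("scene")[:,:,::-1]
cv2.imwrite("pics/chk2.png",np.hstack([im[:,160:480],s[200:400,340:500].repeat(2,0).repeat(2,1)]))
go((.4935,.4117,.10,-76.2),(.4935,.4117,.015,-76.2))
E
```

```text
t 5.70 tcp [0.4922 0.4104 0.098 ] gap 0.036 j6 0.86 F [-0.4 -0.3  0. ]
(0.4935, 0.4117, 0.1) lin [-0.1, -0.16, -0.2] dr [0.002, -0.001, -0.002] rows 0.1
(0.4935, 0.4117, 0.015) lin [-0.11, -0.17, 8.3] dr [0.002, -0.001, -0.002] rows 2.0
```

View pics/chk2.png

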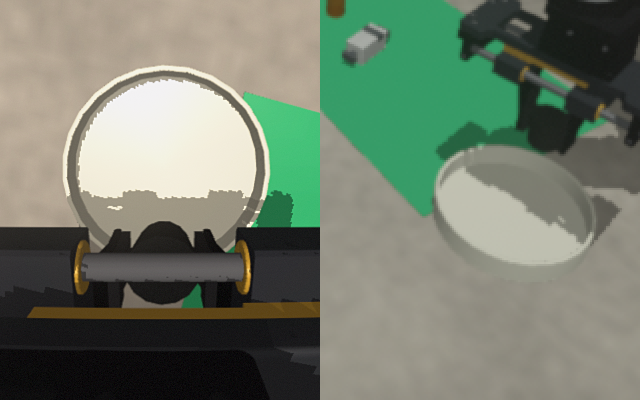

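Stopper A is held upright over the near part of the dish. Lower it and release.

Emit:
play_rows(deltas=[{"linear": [-0.1,-0.15,3],"dr": [0,0,0],"grip": 0.2},{"linear": [-0.1,-0.15,6],"dr": [0,0,0],"grip": 0.2},{"linear": [-0.1,-0.15,7.5],"dr": [0,0,0],"grip": 0.2},{"linear": [-0.1,-0.15,8.3],"dr": [0,0,0],"grip": 0.2},{"linear": [-0.1,-0.15,8.3],"dr": [0,0,0],"grip": 0.2},{"linear": [-0.1,-0.15,8.3],"dr": [0,0,0],"grip": 0.65},{"linear": [-0.1,-0.15,8.3],"dr": [0,0,0],"grip": 0.65},{"linear": [-0.1,-0.15,8.3],"dr": [0,0,0],"grip": 0.65},{"linear": [-0.1,-0.15,8.3],"dr": [0,0,0],"grip": 0.65},{"linear": [-0.1,-0.15,8.3],"dr": [0,0,0],"grip": 0.65},{"linear": [-0.1,-0.15,8.3],"dr": [0,0,0],"grip": 0.65},{"linear": [-0.1,-0.15,5],"dr": [0,0,0],"grip": 0.65},{"linear": [-0.1,-0.15,2],"dr": [0,0,0],"grip": 0.65},{"linear": [-0.1,-0.15,-2],"dr": [0,0,0],"grip": 0.65},{"linear": [-0.1,-0.15,-5],"dr": [0,0,0],"grip": 0.65},{"linear": [-0.1,-0.15,-5],"dr": [0,0,0],"grip": 0.65}])

```text
time_s: 7.03
tcp_pos: [0.4975, 0.4158, 0.1571]
orientation: [-2.46, 1.929, -0.003]
wrist_force: [0.9, 1.4, 1.2]
finger_gap: 0.0565
```

```bash
python3 - <<'E'
from h import *
st=arm.state();im=arm.snapshot("wrist")[:,:,::-1]; c=cam("wrist",st)
m=(im.max(2)<60);m[236:]=0
for b in blobs(m,150):
    p=cast(c,b,.04); print(b.mean(0).round(),b.max(0),cv2.minEnclosingCircle(np.float32(p)))
cv2.imwrite("pics/chk3.png",im)
go((.479,.109,.15,-71.4))
E
```

```text
[481. 232.] [534. 235.] ((0.5035532712936401, 0.25582218170166016), 0.05306524783372879)
[163. 232.] [214. 235.] ((0.4257166087627411, 0.5618577003479004), 0.05374579504132271)
[585. 232.] [611. 235.] ((0.5276339054107666, 0.1486644297838211), 0.027893725782632828)
[ 59. 232.] [ 82. 235.] ((0.3976309299468994, 0.6703267097473145), 0.028693445026874542)
[326. 202.] [344. 225.] ((0.49240386486053467, 0.4113757908344269), 0.019214173778891563)
t 7.08 tcp [0.4959 0.4146 0.1535] gap 0.056 j6 0.86 F [-0.2 -0.1  0.1]
(0.479, 0.109, 0.15) lin [29.29, 8.9, 0.11] dr [-0.008, 0.005, -0.085] rows 7.3
```

Stopper A stands at (0.492, 0.411) in the dish, and the 19 mm circle fits. On to the boss.

Emit:
play_rows(deltas=[{"linear": [3,1,0],"dr": [0,0,-0.08],"grip": 0.65},{"linear": [7,2,0],"dr": [0,0,-0.08],"grip": 0.65},{"linear": [11,3.3,0],"dr": [0,0,-0.08],"grip": 0.65},{"linear": [15,4.5,0],"dr": [0,0,-0.08],"grip": 0.65},{"linear": [19,5.7,0],"dr": [0,0,-0.08],"grip": 0.65},{"linear": [23,7,0],"dr": [0,0,-0.08],"grip": 0.65},{"linear": [26.5,8,0],"dr": [0,0,-0.08],"grip": 0.65},{"linear": [29.2,8.9,0],"dr": [0,0,-0.08],"grip": 0.65},{"linear": [29.2,8.9,0],"dr": [0,0,-0.08],"grip": 0.65},{"linear": [29.2,8.9,0],"dr": [0,0,-0.08],"grip": 0.65},{"linear": [29.2,8.9,0],"dr": [0,0,-0.08],"grip": 0.65}])

```text
time_s: 8.0
tcp_pos: [0.4769, 0.1079, 0.1482]
orientation: [2.546, -1.84, -0.0]
wrist_force: [0.2, 0.3, 0.3]
finger_gap: 0.0562
```

```bash
python3 - <<'E'
from h import *
st=arm.state();im=arm.snapshot("wrist")[:,:,::-1].copy(); c=cam("wrist",st)
B=im.astype(int);g=(B[:,:,1]-B[:,:,2]>35)
m=~g&(B.max(2)>130)&(B.max(2)-B.min(2)<40);m[225:]=0;m[:,:250]=0;m[:,400:]=0
for b in blobs(m,100):
    p=cast(c,b,.03); print(b.mean(0).round(),yawrect(p))
for q in proj(c,[[.479,.109,.03]]): cv2.circle(im,tuple(int(v) for v in q),4,(0,0,255),1)
cv2.imwrite("pics/w4.png",im)
go((.479,.109,.005,-71.4))
E
```

```text
[321. 217.] (array([0.45893863, 0.10285521]), array([ 6.99151182, 25.86801147]), 18.307798385620117)
[322. 181.] (array([0.49215689, 0.11235899]), array([32.96938705, 27.77008629]), 17.628751754760742)
[393.  45.] (array([0.6220578 , 0.09384283]), array([69.65773773, 13.96675873]), 20.960596084594727)
[324.  28.] (array([0.60873065, 0.15458652]), array([ 61.28692627, 114.36249542]), 16.029626846313477)
t 8.05 tcp [0.477  0.1084 0.1482] gap 0.056 j6 1.33 F [ 0.2 -0.7 -0.3]
(0.479, 0.109, 0.005) lin [0.01, -0.21, 14.32] dr [0.0, 0.0, -0.005] rows 3.4
```

View pics/w4.png

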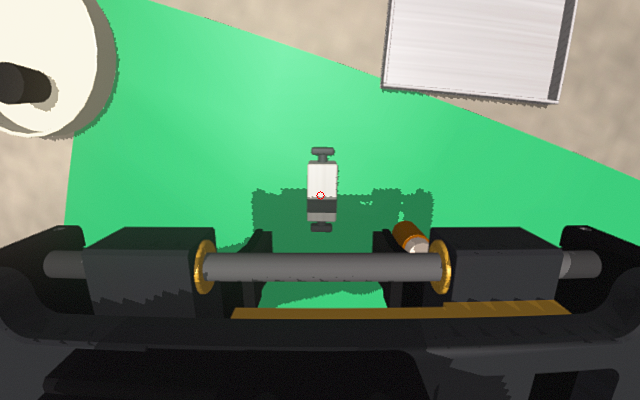

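Boss top face is centred at about (0.4815, 0.1088), axis about 18°, between the fingers.

Emit:
play_rows(deltas=[{"linear": [0,-0.4,4],"dr": [0,0,0],"grip": 0.65},{"linear": [0,-0.4,8],"dr": [0,0,0],"grip": 0.65},{"linear": [0,-0.4,12],"dr": [0,0,0],"grip": 0.65},{"linear": [0,-0.4,14.2],"dr": [0,0,0],"grip": 0.65},{"linear": [0,-0.4,14.2],"dr": [0,0,0],"grip": 0.65},{"linear": [0,-0.4,14.2],"dr": [0,0,0],"grip": 0.1},{"linear": [0,-0.4,14.2],"dr": [0,0,0],"grip": 0.1},{"linear": [0,-0.4,14.2],"dr": [0,0,0],"grip": 0.1},{"linear": [0,-0.4,14.2],"dr": [0,0,0],"grip": 0.1},{"linear": [0,-0.4,14.2],"dr": [0,0,0],"grip": 0.1},{"linear": [0,-0.4,14.2],"dr": [0,0,0],"grip": 0.1},{"linear": [0,-0.4,14.2],"dr": [0,0,0],"grip": 0.1},{"linear": [0,-0.4,14.2],"dr": [0,0,0],"grip": 0.1},{"linear": [0,-0.4,14.2],"dr": [0,0,0],"grip": 0.1},{"linear": [0,-0.4,14.2],"dr": [0,0,0],"grip": 0.1},{"linear": [0,-0.4,12],"dr": [0,0,0],"grip": 0.1},{"linear": [0,-0.4,9],"dr": [0,0,0],"grip": 0.1},{"linear": [0,-0.4,5.5],"dr": [0,0,0],"grip": 0.1},{"linear": [0,-0.4,5.5],"dr": [0,0,0],"grip": 0.1}])

```text
time_s: 9.63
tcp_pos: [0.4847, 0.1108, 0.0994]
orientation: [-2.539, 1.832, -0.01]
wrist_force: [0.7, 1.3, -1.2]
finger_gap: 0.0279
```

```bash
python3 - <<'E'
from h import *
go((.671,.022,.10,-75),(.671,.022,.010,-75))
E
```

```text
t 9.63 tcp [0.4847 0.1108 0.0994] gap 0.028 j6 1.34 F [ 0.7  1.3 -1.2]
(0.671, 0.022, 0.1) lin [14.3, -14.88, 0.11] dr [-0.012, 0.001, 0.059] rows 4.9
(0.671, 0.022, 0.01) lin [14.31, -14.77, 9.11] dr [-0.012, 0.001, 0.059] rows 5.4
```

Emit:
play_rows(deltas=[{"linear": [2.5,-2.6,0],"dr": [0,0,0.06],"grip": 0.1},{"linear": [5,-5.2,0],"dr": [0,0,0.06],"grip": 0.1},{"linear": [7.5,-7.8,0],"dr": [0,0,0.06],"grip": 0.1},{"linear": [10,-10.4,0],"dr": [0,0,0.06],"grip": 0.1},{"linear": [12.5,-13,0],"dr": [0,0,0.06],"grip": 0.1},{"linear": [14.3,-15.1,0],"dr": [0,0,0.06],"grip": 0.1},{"linear": [14.3,-15.1,0],"dr": [0,0,0.06],"grip": 0.1},{"linear": [14.3,-15.1,0],"dr": [0,0,0.06],"grip": 0.1},{"linear": [14.3,-15.1,0],"dr": [0,0,0.06],"grip": 0.1}])

```text
time_s: 10.38
tcp_pos: [0.6678, 0.0205, 0.0923]
orientation: [2.488, -1.916, -0.003]
wrist_force: [-0.7, 0.6, -0.9]
finger_gap: 0.0282
```

```bash
python3 - <<'E'
from h import *
im=arm.snapshot("wrist")[:,:,::-1]; s=arm.snapshot("scene")[:,:,::-1]
cv2.imwrite("pics/chk5.png",np.hstack([im,cv2.resize(s[150:310,200:360],(400,400))])[:,100:900])
go((.671,.022,.010,-75))
E
```

```text
t 10.48 tcp [0.6678 0.0211 0.0933] gap 0.028 j6 1.56 F [-0.1  0.2 -1.2]
(0.671, 0.022, 0.01) lin [-0.01, -0.34, 8.33] dr [0.001, 0.0, -0.002] rows 2.0
```

View pics/chk5.png

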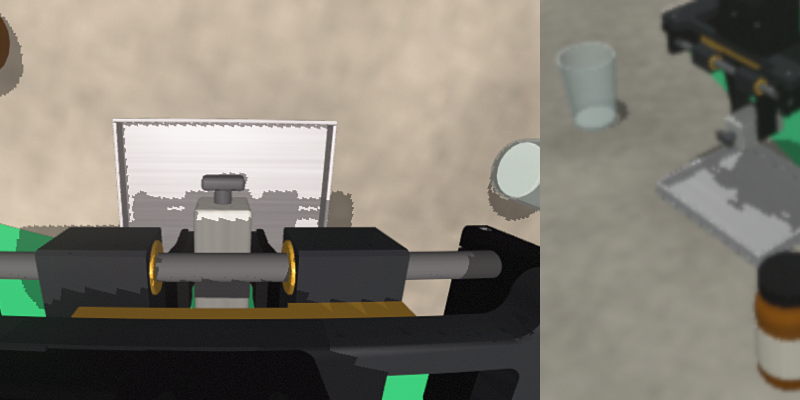

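The boss is level and centred over the steel tray. Lower it and release.

Emit:
play_rows(deltas=[{"linear": [0,-0.3,3],"dr": [0,0,0],"grip": 0.1},{"linear": [0,-0.3,6],"dr": [0,0,0],"grip": 0.1},{"linear": [0,-0.3,7.6],"dr": [0,0,0],"grip": 0.1},{"linear": [0,-0.3,8.4],"dr": [0,0,0],"grip": 0.1},{"linear": [0,-0.3,8.4],"dr": [0,0,0],"grip": 0.1},{"linear": [0,-0.3,8.4],"dr": [0,0,0],"grip": 0.6},{"linear": [0,-0.3,8.4],"dr": [0,0,0],"grip": 0.6},{"linear": [0,-0.3,8.4],"dr": [0,0,0],"grip": 0.6},{"linear": [0,-0.3,8.4],"dr": [0,0,0],"grip": 0.6},{"linear": [0,-0.3,8.4],"dr": [0,0,0],"grip": 0.6},{"linear": [0,-0.3,8.4],"dr": [0,0,0],"grip": 0.6},{"linear": [0,-0.3,5],"dr": [0,0,0],"grip": 0.6},{"linear": [0,-0.3,2],"dr": [0,0,0],"grip": 0.6},{"linear": [0,-0.3,-2],"dr": [0,0,0],"grip": 0.6},{"linear": [0,-0.3,-6],"dr": [0,0,0],"grip": 0.6},{"linear": [0,-0.3,-8],"dr": [0,0,0],"grip": 0.6},{"linear": [0,-0.3,-8],"dr": [0,0,0],"grip": 0.6},{"linear": [0,-0.3,-8],"dr": [0,0,0],"grip": 0.6}])

```text
time_s: 11.98
tcp_pos: [0.6724, 0.0216, 0.1753]
orientation: [-2.487, 1.914, -0.003]
wrist_force: [0.1, 0.5, -0.8]
finger_gap: 0.0522
```

```bash
python3 - <<'E'
from h import *
im=arm.snapshot("wrist")[:,:,::-1]
cv2.imwrite("pics/chk6.png",im)
go((.462,.012,.17,-76.2))
E
```

```text
t 12.03 tcp [0.6713 0.0215 0.1732] gap 0.052 j6 1.56 F [-0.7 -0.4 -1. ]
(0.462, 0.012, 0.17) lin [-4.44, 20.48, 0.33] dr [0.0, 0.001, 0.018] rows 5.0
```

Emit:
play_rows(deltas=[{"linear": [-0.9,4,0],"dr": [0,0,0.02],"grip": 0.6},{"linear": [-1.8,8,0],"dr": [0,0,0.02],"grip": 0.6},{"linear": [-2.7,12,0],"dr": [0,0,0.02],"grip": 0.6},{"linear": [-3.5,16,0],"dr": [0,0,0.02],"grip": 0.6},{"linear": [-4.2,19,0],"dr": [0,0,0.02],"grip": 0.6},{"linear": [-4.4,20.5,0],"dr": [0,0,0.02],"grip": 0.6},{"linear": [-4.4,20.5,0],"dr": [0,0,0.02],"grip": 0.6},{"linear": [-4.4,20.5,0],"dr": [0,0,0.02],"grip": 0.6},{"linear": [-4.4,20.5,0],"dr": [0,0,0.02],"grip": 0.6}])

```text
time_s: 12.78
tcp_pos: [0.463, 0.0115, 0.1729]
orientation: [2.47, -1.94, -0.001]
wrist_force: [0.9, 0.2, -0.1]
finger_gap: 0.0518
```

```bash
python3 - <<'E'
from h import *
st=arm.state();im=arm.snapshot("wrist")[:,:,::-1].copy(); c=cam("wrist",st)
B=im.astype(int)
m=(B.min(2)>110)&(B.max(2)-B.min(2)<50);m[235:]=0;m[:,270:370]|=0;m[:,:270]=0;m[:,370:]=0
for b in blobs(m,100):
    p=cast(c,b,.06); print(b.mean(0).round(),cv2.minEnclosingCircle(np.float32(p)))
for q in proj(c,[[.462,.012,.06],[.462,.012,0]]): cv2.circle(im,tuple(int(v) for v in q),4,(0,0,255),1)
cv2.imwrite("pics/w7.png",im)
go((.462,.012,.021,-76.2))
E
```

```text
Traceback (most recent call last):
numpy._core._exceptions._UFuncOutputCastingError: Cannot cast ufunc 'bitwise_or' output from dtype('int64') to dtype('bool') with casting rule 'same_kind'
```

```bash
cat >> h.py <<'E'
def vial(x,y,pic):
    st=arm.state();im=arm.snapshot("wrist")[:,:,::-1].copy(); c=cam("wrist",st); B=im.astype(int)
    m=(B.min(2)>110)&(B.max(2)-B.min(2)<50);m[235:]=0;m[:,:270]=0;m[:,370:]=0
    for b in blobs(m,100): print(b.mean(0).round(),cv2.minEnclosingCircle(np.float32(cast(c,b,.06))))
    for q in proj(c,[[x,y,.06],[x,y,0]]): cv2.circle(im,tuple(int(v) for v in q),4,(0,0,255),1)
    cv2.imwrite(pic,im)
E
python3 - <<'E'
from h import *
vial(.462,.012,"pics/w7.png")
go((.462,.012,.021,-76.2))
E
```

```text
[323. 199.] ((0.46310627460479736, 0.009660860523581505), 0.012822256423532963)
[350.  54.] ((0.5874434113502502, 0.018941767513751984), 0.018221979960799217)
[311.  23.] ((0.6078898310661316, 0.04798479750752449), 0.04402260482311249)
t 12.88 tcp [0.4633 0.0116 0.1729] gap 0.052 j6 1.43 F [-0.   0.1 -0.1]
(0.462, 0.012, 0.021) lin [-0.07, 0.1, 15.19] dr [0.001, -0.0, -0.002] rows 3.6
```

View pics/w7.png

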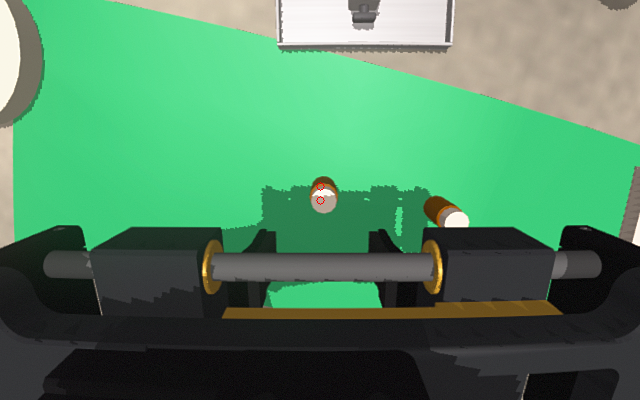

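Vial 1's cap is at (323,200), close to where it was predicted, and vial 2 is well clear of the fingers. The boss is inside its tray at the top of the picture.

Emit:
play_rows(deltas=[{"linear": [0.1,0.1,4],"dr": [0,0,0],"grip": 0.6},{"linear": [0.1,0.1,8],"dr": [0,0,0],"grip": 0.6},{"linear": [0.1,0.1,11.5],"dr": [0,0,0],"grip": 0.6},{"linear": [0.1,0.1,14],"dr": [0,0,0],"grip": 0.6},{"linear": [0.1,0.1,15.2],"dr": [0,0,0],"grip": 0.6},{"linear": [0.1,0.1,15.2],"dr": [0,0,0],"grip": 0.6},{"linear": [0.1,0.1,15.2],"dr": [0,0,0],"grip": 0.1},{"linear": [0.1,0.1,15.2],"dr": [0,0,0],"grip": 0.1},{"linear": [0.1,0.1,15.2],"dr": [0,0,0],"grip": 0.1},{"linear": [0.1,0.1,15.2],"dr": [0,0,0],"grip": 0.1},{"linear": [0.1,0.1,15.2],"dr": [0,0,0],"grip": 0.1},{"linear": [0.1,0.1,15.2],"dr": [0,0,0],"grip": 0.1},{"linear": [0.1,0.1,15.2],"dr": [0,0,0],"grip": 0.1},{"linear": [0.1,0.1,15.2],"dr": [0,0,0],"grip": 0.1},{"linear": [0.1,0.1,15.2],"dr": [0,0,0],"grip": 0.1},{"linear": [0.1,0.1,15.2],"dr": [0,0,0],"grip": 0.1}])

```text
time_s: 14.22
tcp_pos: [0.4625, 0.0105, 0.0225]
orientation: [-2.47, 1.939, -0.002]
wrist_force: [-1.3, -0.1, 6.7]
finger_gap: 0.0274
```

```bash
python3 - <<'E'
from h import *
go((.463,.011,.14,-76.2),(.561,-.389,.14,-76.2))
E
```

```text
t 14.22 tcp [0.4625 0.0105 0.0225] gap 0.027 j6 1.43 F [-1.3 -0.1  6.7]
(0.463, 0.011, 0.14) lin [-0.04, -0.08, -11.75] dr [-0.002, -0.0, -0.001] rows 2.8
(0.561, -0.389, 0.14) lin [41.15, -0.11, -11.75] dr [-0.002, -0.0, -0.001] rows 10.3
```

Emit:
play_rows(deltas=[{"linear": [0,0,-3],"dr": [0,0,0],"grip": 0.1},{"linear": [0,0,-6],"dr": [0,0,0],"grip": 0.1},{"linear": [0,0,-9],"dr": [0,0,0],"grip": 0.1},{"linear": [0,0,-11.7],"dr": [0,0,0],"grip": 0.1},{"linear": [2,0,-11.7],"dr": [0,0,0],"grip": 0.1},{"linear": [5,0,-11.7],"dr": [0,0,0],"grip": 0.1},{"linear": [8.5,0,-11.7],"dr": [0,0,0],"grip": 0.1},{"linear": [12,0,-11.7],"dr": [0,0,0],"grip": 0.1},{"linear": [15.5,0,-11.7],"dr": [0,0,0],"grip": 0.1},{"linear": [19,0,-11.7],"dr": [0,0,0],"grip": 0.1},{"linear": [22.5,0,-11.7],"dr": [0,0,0],"grip": 0.1},{"linear": [26,0,-11.7],"dr": [0,0,0],"grip": 0.1},{"linear": [29.5,0,-11.7],"dr": [0,0,0],"grip": 0.1},{"linear": [33,0,-11.7],"dr": [0,0,0],"grip": 0.1},{"linear": [36.5,0,-11.7],"dr": [0,0,0],"grip": 0.1},{"linear": [39.5,0,-11.7],"dr": [0,0,0],"grip": 0.1},{"linear": [41.2,-0.1,-11.7],"dr": [0,0,0],"grip": 0.1},{"linear": [41.2,-0.1,-11.7],"dr": [0,0,0],"grip": 0.1},{"linear": [41.2,-0.1,-11.7],"dr": [0,0,0],"grip": 0.1},{"linear": [41.2,-0.1,-11.7],"dr": [0,0,0],"grip": 0.1}])

```text
time_s: 15.88
tcp_pos: [0.5597, -0.389, 0.1379]
orientation: [2.471, -1.941, -0.003]
wrist_force: [-0.3, 0.5, -0.9]
finger_gap: 0.0271
```

```bash
python3 - <<'E'
from h import *
st=arm.state();im=arm.snapshot("wrist")[:,:,::-1].copy(); c=cam("wrist",st)
a=np.radians(13.7);ux=np.array([np.cos(a),np.sin(a)]);uy=np.array([-ux[1],ux[0]]);o=np.array([.537,-.3953])
for X in(-.052,0,.052):
  for Y in(-.046,.046):
    q=proj(c,[[*(o+X*ux+Y*uy),.02]])[0]; cv2.circle(im,tuple(int(v) for v in q),3,(0,0,255),-1)
cv2.imwrite("pics/chk8.png",im)
go((.561,-.389,.14,-76.2),(.561,-.389,.027,-76.2))
E
```

```text
t 15.93 tcp [ 0.5599 -0.3887  0.1383] gap 0.027 j6 2.18 F [ 0.1 -0.1  0.3]
(0.561, -0.389, 0.14) lin [0.05, -0.1, -0.17] dr [0.001, 0.001, -0.001] rows 0.0
(0.561, -0.389, 0.027) lin [0.06, -0.11, 11.13] dr [0.001, 0.001, -0.001] rows 2.7
```

View pics/chk8.png

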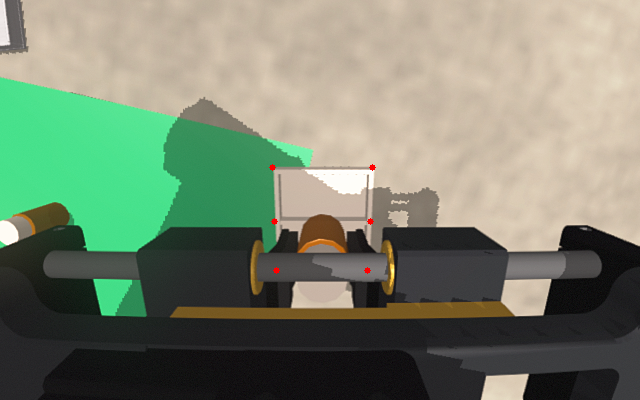

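The projected tray corners match the picture to within 2–3 px (far edge at row 168, divider at row 218). The grasp axis lands on the middle of the +x bay. Lowering slowly.

Emit:
play_rows(deltas=[{"linear": [0,-0.1,3],"dr": [0,0,0],"grip": 0.1},{"linear": [0,-0.1,6],"dr": [0,0,0],"grip": 0.1},{"linear": [0,-0.1,8.5],"dr": [0,0,0],"grip": 0.1},{"linear": [0,-0.1,10],"dr": [0,0,0],"grip": 0.1},{"linear": [0,-0.1,10.8],"dr": [0,0,0],"grip": 0.1},{"linear": [0,-0.1,11.2],"dr": [0,0,0],"grip": 0.1},{"linear": [0,-0.1,11.2],"dr": [0,0,0],"grip": 0.1},{"linear": [0,-0.1,11.2],"dr": [0,0,0],"grip": 0.6},{"linear": [0,-0.1,11.2],"dr": [0,0,0],"grip": 0.6},{"linear": [0,-0.1,11.2],"dr": [0,0,0],"grip": 0.6},{"linear": [0,-0.1,11.2],"dr": [0,0,0],"grip": 0.6},{"linear": [0,-0.1,11.2],"dr": [0,0,0],"grip": 0.6},{"linear": [0,-0.1,11.2],"dr": [0,0,0],"grip": 0.6},{"linear": [0,-0.1,8],"dr": [0,0,0],"grip": 0.6},{"linear": [0,-0.1,5],"dr": [0,0,0],"grip": 0.6},{"linear": [0,-0.1,2],"dr": [0,0,0],"grip": 0.6},{"linear": [0,-0.1,-1],"dr": [0,0,0],"grip": 0.6},{"linear": [0,-0.1,-3],"dr": [0,0,0],"grip": 0.6},{"linear": [0,-0.1,-3],"dr": [0,0,0],"grip": 0.6}])

```text
time_s: 17.52
tcp_pos: [0.5638, -0.3913, 0.1751]
orientation: [-2.47, 1.939, -0.018]
wrist_force: [0.4, 0.9, 1.1]
finger_gap: 0.0524
```

```bash
python3 - <<'E'
from h import *
vial(.561,-.389,"pics/chk9.png")
go((.471,-.117,.17,-76.2))
E
```

```text
[319. 119.] ((0.6288870573043823, -0.3745238780975342), 0.10931587219238281)
t 17.57 tcp [ 0.5627 -0.3903  0.1721] gap 0.052 j6 2.18 F [-0.2 -0.5 -0.6]
(0.471, -0.117, 0.17) lin [-28.72, 2.43, 0.07] dr [-0.005, -0.004, -0.002] rows 6.9
```

View pics/chk9.png

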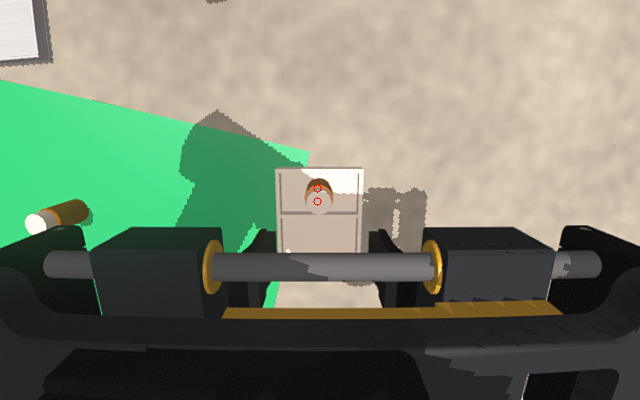

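Vial 1 stands upright at the centre of the far (+x) bay. Next is vial 2.

Emit:
play_rows(deltas=[{"linear": [-3,0.3,0],"dr": [0,0,0],"grip": 0.6},{"linear": [-7,0.6,0],"dr": [0,0,0],"grip": 0.6},{"linear": [-11,1,0],"dr": [0,0,0],"grip": 0.6},{"linear": [-15,1.3,0],"dr": [0,0,0],"grip": 0.6},{"linear": [-19,1.6,0],"dr": [0,0,0],"grip": 0.6},{"linear": [-23,2,0],"dr": [0,0,0],"grip": 0.6},{"linear": [-26.5,2.3,0],"dr": [0,0,0],"grip": 0.6},{"linear": [-28.7,2.4,0],"dr": [0,0,0],"grip": 0.6},{"linear": [-28.7,2.4,0],"dr": [0,0,0],"grip": 0.6},{"linear": [-28.7,2.4,0],"dr": [0,0,0],"grip": 0.6},{"linear": [-28.7,2.4,0],"dr": [0,0,0],"grip": 0.6}])

```text
time_s: 18.48
tcp_pos: [0.4698, -0.1165, 0.168]
orientation: [2.47, -1.94, -0.001]
wrist_force: [-0.7, 0.2, -0.5]
finger_gap: 0.0521
```

```bash
python3 - <<'E'
from h import *
vial(.4715,-.1175,"pics/w10.png")
go((.4715,-.1180,.021,-76.2))
E
```

```text
[324. 199.] ((0.4717853367328644, -0.1189623475074768), 0.012906850315630436)
[318.  26.] ((0.604028046131134, -0.08289700746536255), 0.047816380858421326)
t 18.53 tcp [ 0.47   -0.1169  0.168 ] gap 0.053 j6 1.72 F [-0.1 -0.8  0.1]
(0.4715, -0.118, 0.021) lin [0.15, -0.14, 14.7] dr [0.001, 0.0, -0.002] rows 3.5
```

Emit:
play_rows(deltas=[{"linear": [0.2,-0.15,4],"dr": [0,0,0],"grip": 0.6},{"linear": [0.2,-0.15,8],"dr": [0,0,0],"grip": 0.6},{"linear": [0.2,-0.15,11.5],"dr": [0,0,0],"grip": 0.6},{"linear": [0.2,-0.15,13.8],"dr": [0,0,0],"grip": 0.6},{"linear": [0.2,-0.15,14.7],"dr": [0,0,0],"grip": 0.6},{"linear": [0.2,-0.15,14.7],"dr": [0,0,0],"grip": 0.6},{"linear": [0.2,-0.15,14.7],"dr": [0,0,0],"grip": 0.1},{"linear": [0.2,-0.15,14.7],"dr": [0,0,0],"grip": 0.1},{"linear": [0.2,-0.15,14.7],"dr": [0,0,0],"grip": 0.1},{"linear": [0.2,-0.15,14.7],"dr": [0,0,0],"grip": 0.1},{"linear": [0.2,-0.15,14.7],"dr": [0,0,0],"grip": 0.1},{"linear": [0.2,-0.15,14.7],"dr": [0,0,0],"grip": 0.1},{"linear": [0.2,-0.15,14.7],"dr": [0,0,0],"grip": 0.1},{"linear": [0.2,-0.15,14.7],"dr": [0,0,0],"grip": 0.1},{"linear": [0.2,-0.15,14.7],"dr": [0,0,0],"grip": 0.1},{"linear": [0.2,-0.15,14.7],"dr": [0,0,0],"grip": 0.1}])

```text
time_s: 19.87
tcp_pos: [0.4727, -0.118, 0.0227]
orientation: [-2.47, 1.939, -0.003]
wrist_force: [-0.3, 0.8, 6.6]
finger_gap: 0.0273
```

```bash
python3 - <<'E'
from h import *
go((.5120,-.4012,.14,-76.2))
E
```

```text
t 19.87 tcp [ 0.4727 -0.118   0.0227] gap 0.027 j6 1.72 F [-0.3  0.8  6.6]
(0.512, -0.4012, 0.14) lin [28.45, 2.89, -11.72] dr [-0.002, -0.001, -0.001] rows 7.4
```

Emit:
play_rows(deltas=[{"linear": [0,0,-3],"dr": [0,0,0],"grip": 0.1},{"linear": [0,0,-6],"dr": [0,0,0],"grip": 0.1},{"linear": [0,0,-9],"dr": [0,0,0],"grip": 0.1},{"linear": [0,0,-11.7],"dr": [0,0,0],"grip": 0.1},{"linear": [2,0.2,-11.7],"dr": [0,0,0],"grip": 0.1},{"linear": [5,0.5,-11.7],"dr": [0,0,0],"grip": 0.1},{"linear": [8.5,0.9,-11.7],"dr": [0,0,0],"grip": 0.1},{"linear": [12,1.2,-11.7],"dr": [0,0,0],"grip": 0.1},{"linear": [15.5,1.6,-11.7],"dr": [0,0,0],"grip": 0.1},{"linear": [19,2,-11.7],"dr": [0,0,0],"grip": 0.1},{"linear": [22.5,2.3,-11.7],"dr": [0,0,0],"grip": 0.1},{"linear": [25.5,2.6,-11.7],"dr": [0,0,0],"grip": 0.1},{"linear": [27.5,2.8,-11.7],"dr": [0,0,0],"grip": 0.1},{"linear": [28.4,2.9,-11.7],"dr": [0,0,0],"grip": 0.1},{"linear": [28.4,2.9,-11.7],"dr": [0,0,0],"grip": 0.1},{"linear": [28.4,2.9,-11.7],"dr": [0,0,0],"grip": 0.1},{"linear": [28.4,2.9,-11.7],"dr": [0,0,0],"grip": 0.1}])

```text
time_s: 21.28
tcp_pos: [0.5108, -0.3995, 0.1384]
orientation: [-2.471, 1.939, 0.001]
wrist_force: [0.1, -0.1, 0.0]
finger_gap: 0.0273
```

```bash
python3 - <<'E'
from h import *
st=arm.state();im=arm.snapshot("wrist")[:,:,::-1].copy(); c=cam("wrist",st)
a=np.radians(13.7);ux=np.array([np.cos(a),np.sin(a)]);uy=np.array([-ux[1],ux[0]]);o=np.array([.537,-.3953])
for X in(-.052,0,.052):
  for Y in(-.046,.046):
    q=proj(c,[[*(o+X*ux+Y*uy),.02]])[0]; cv2.circle(im,tuple(int(v) for v in q),3,(0,0,255),-1)
cv2.imwrite("pics/chk11.png",im)
go((.5120,-.4012,.027,-76.2))
E
```

```text
t 21.33 tcp [ 0.5109 -0.3994  0.1387] gap 0.027 j6 2.23 F [ 0.8 -0.2 -0.2]
(0.512, -0.4012, 0.027) lin [0.21, -0.06, 11.17] dr [0.0, 0.001, -0.0] rows 2.7
```

View pics/chk11.png

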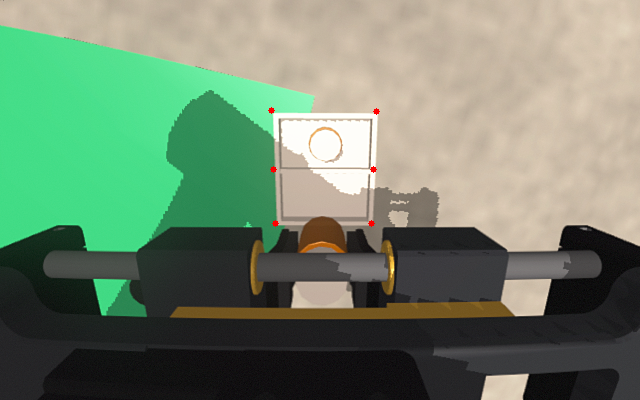

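Vial 1 stands in the far bay (325,145), and vial 2 lines up with the near bay. Lower it and release.

Emit:
play_rows(deltas=[{"linear": [0.2,-0.05,3],"dr": [0,0,0],"grip": 0.1},{"linear": [0.2,-0.05,6],"dr": [0,0,0],"grip": 0.1},{"linear": [0.2,-0.05,8.5],"dr": [0,0,0],"grip": 0.1},{"linear": [0.2,-0.05,10],"dr": [0,0,0],"grip": 0.1},{"linear": [0.2,-0.05,10.8],"dr": [0,0,0],"grip": 0.1},{"linear": [0.2,-0.05,11.2],"dr": [0,0,0],"grip": 0.1},{"linear": [0.2,-0.05,11.2],"dr": [0,0,0],"grip": 0.1},{"linear": [0.2,-0.05,11.2],"dr": [0,0,0],"grip": 0.6},{"linear": [0.2,-0.05,11.2],"dr": [0,0,0],"grip": 0.6},{"linear": [0.2,-0.05,11.2],"dr": [0,0,0],"grip": 0.6},{"linear": [0.2,-0.05,11.2],"dr": [0,0,0],"grip": 0.6},{"linear": [0.2,-0.05,11.2],"dr": [0,0,0],"grip": 0.6},{"linear": [0.2,-0.05,11.2],"dr": [0,0,0],"grip": 0.6},{"linear": [0.2,-0.05,8],"dr": [0,0,0],"grip": 0.65},{"linear": [0.2,-0.05,5],"dr": [0,0,0],"grip": 0.65},{"linear": [0.2,-0.05,2],"dr": [0,0,0],"grip": 0.65},{"linear": [0.2,-0.05,-1],"dr": [0,0,0],"grip": 0.65},{"linear": [0.2,-0.05,-3],"dr": [0,0,0],"grip": 0.65},{"linear": [0.2,-0.05,-3],"dr": [0,0,0],"grip": 0.65}])

```text
time_s: 22.92
tcp_pos: [0.5144, -0.4044, 0.1748]
orientation: [-2.471, 1.939, -0.017]
wrist_force: [0.3, -1.1, 0.3]
finger_gap: 0.0563
```

```bash
python3 - <<'E'
from h import *
vial(.512,-.401,"pics/chk12.png")
go((.383,-.249,.15,-76.2))
E
```

```text
[319. 110.] ((0.5875457525253296, -0.38505876064300537), 0.10161565989255905)
t 22.97 tcp [ 0.5133 -0.4034  0.1719] gap 0.057 j6 2.23 F [-0.2  0.3 -1. ]
(0.383, -0.249, 0.15) lin [-18.1, 9.01, 2.06] dr [-0.005, -0.004, -0.002] rows 4.9
```

View pics/chk12.png

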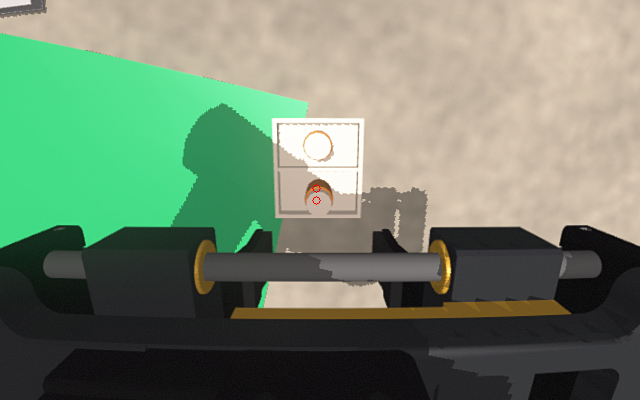

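Both vials stand in their bays. That makes 13 pictures viewed. Now stopper B.

Emit:
play_rows(deltas=[{"linear": [-3,1.5,0],"dr": [0,0,0],"grip": 0.7},{"linear": [-6.5,3.2,0.5],"dr": [0,0,0],"grip": 0.7},{"linear": [-10,5,1],"dr": [0,0,0],"grip": 0.7},{"linear": [-13.5,6.8,1.5],"dr": [0,0,0],"grip": 0.7},{"linear": [-16.5,8.2,2],"dr": [0,0,0],"grip": 0.7},{"linear": [-18.1,9,2],"dr": [0,0,0],"grip": 0.7},{"linear": [-18.1,9,2],"dr": [0,0,0],"grip": 0.7},{"linear": [-18.1,9,2],"dr": [0,0,0],"grip": 0.7},{"linear": [-18.1,9,2],"dr": [0,0,0],"grip": 0.7}])

```text
time_s: 23.72
tcp_pos: [0.3823, -0.2484, 0.1484]
orientation: [2.471, -1.94, 0.0]
wrist_force: [-0.2, 0.0, 1.0]
finger_gap: 0.0609
```

```bash
python3 - <<'E'
from h import *
st=arm.state();im=arm.snapshot("wrist")[:,:,::-1]; c=cam("wrist",st)
m=(im.max(2)<60);m[228:]=0;m[:,:270]=0;m[:,380:]=0
for b in blobs(m,150):
    p=cast(c,b,.035); print(b.mean(0).round(),b.max(0),cv2.minEnclosingCircle(np.float32(p)))
go((.383,-.249,.006,-76.2))
E
```

```text
[327. 196.] [344. 219.] ((0.38240668177604675, -0.25192543864250183), 0.019342999905347824)
t 23.77 tcp [ 0.3824 -0.2486  0.1484] gap 0.061 j6 2.03 F [ 0.6 -0.5 -0.4]
(0.383, -0.249, 0.006) lin [0.05, -0.05, 14.24] dr [-0.0, -0.0, -0.002] rows 3.4
```

Emit:
play_rows(deltas=[{"linear": [0.3,0.05,4],"dr": [0,0,0],"grip": 0.7},{"linear": [0.3,0.05,8],"dr": [0,0,0],"grip": 0.7},{"linear": [0.3,0.05,12],"dr": [0,0,0],"grip": 0.7},{"linear": [0.3,0.05,14],"dr": [0,0,0],"grip": 0.7},{"linear": [0.3,0.05,14],"dr": [0,0,0],"grip": 0.7},{"linear": [0.3,0.05,14],"dr": [0,0,0],"grip": 0.2},{"linear": [0.3,0.05,14],"dr": [0,0,0],"grip": 0.2},{"linear": [0.3,0.05,14],"dr": [0,0,0],"grip": 0.2},{"linear": [0.3,0.05,14],"dr": [0,0,0],"grip": 0.2},{"linear": [0.3,0.05,14],"dr": [0,0,0],"grip": 0.2},{"linear": [0.3,0.05,14],"dr": [0,0,0],"grip": 0.2},{"linear": [0.3,0.05,14],"dr": [0,0,0],"grip": 0.2},{"linear": [0.3,0.05,14],"dr": [0,0,0],"grip": 0.2},{"linear": [0.3,0.05,14],"dr": [0,0,0],"grip": 0.2},{"linear": [0.3,0.05,11],"dr": [0,0,0],"grip": 0.2},{"linear": [0.3,0.05,8],"dr": [0,0,0],"grip": 0.2},{"linear": [0.3,0.05,5],"dr": [0,0,0],"grip": 0.2},{"linear": [0.3,0.05,2],"dr": [0,0,0],"grip": 0.2},{"linear": [0.3,0.05,2],"dr": [0,0,0],"grip": 0.2},{"linear": [0.3,0.05,2],"dr": [0,0,0],"grip": 0.2}])

```text
time_s: 25.43
tcp_pos: [0.3827, -0.2512, 0.1303]
orientation: [-2.469, 1.939, -0.007]
wrist_force: [-1.2, 0.1, -0.0]
finger_gap: 0.0354
```

```bash
python3 - <<'E'
from h import *
go((.40,.15,.13,-76.2),(.5525,.426,.13,-76.2))
E
```

```text
t 25.43 tcp [ 0.3827 -0.2512  0.1303] gap 0.035 j6 2.03 F [-1.2  0.1 -0. ]
(0.4, 0.15, 0.13) lin [-38.57, -11.18, 0.01] dr [-0.005, -0.002, -0.002] rows 9.6
(0.5525, 0.426, 0.13) lin [-61.77, -32.53, 0.06] dr [-0.005, -0.002, -0.002] rows 16.7
```

Emit:
play_rows(deltas=[{"linear": [-3,-0.9,0],"dr": [0,0,0],"grip": 0.2},{"linear": [-6.5,-1.9,0],"dr": [0,0,0],"grip": 0.2},{"linear": [-10,-2.9,0],"dr": [0,0,0],"grip": 0.2},{"linear": [-13.5,-3.9,0],"dr": [0,0,0],"grip": 0.2},{"linear": [-17,-4.9,0],"dr": [0,0,0],"grip": 0.2},{"linear": [-20.5,-5.9,0],"dr": [0,0,0],"grip": 0.2},{"linear": [-24,-6.9,0],"dr": [0,0,0],"grip": 0.2},{"linear": [-27.5,-7.9,0],"dr": [0,0,0],"grip": 0.2},{"linear": [-31,-9,0],"dr": [0,0,0],"grip": 0.2},{"linear": [-34.5,-10,0],"dr": [0,0,0],"grip": 0.2},{"linear": [-38,-11.2,0],"dr": [0,0,0],"grip": 0.2},{"linear": [-41,-13.5,0],"dr": [0,0,0],"grip": 0.2},{"linear": [-43.7,-16,0],"dr": [0,0,0],"grip": 0.2},{"linear": [-46.4,-18.5,0],"dr": [0,0,0],"grip": 0.2},{"linear": [-49.1,-21,0],"dr": [0,0,0],"grip": 0.2},{"linear": [-51.8,-23.5,0],"dr": [0,0,0],"grip": 0.2},{"linear": [-54.5,-26,0],"dr": [0,0,0],"grip": 0.2},{"linear": [-57.2,-28.4,0],"dr": [0,0,0],"grip": 0.2},{"linear": [-59.8,-30.8,0],"dr": [0,0,0],"grip": 0.2},{"linear": [-61.8,-32.5,0],"dr": [0,0,0],"grip": 0.2}])

```text
time_s: 27.1
tcp_pos: [0.5514, 0.4279, 0.1255]
orientation: [2.468, -1.938, -0.001]
wrist_force: [0.5, -0.1, -1.1]
finger_gap: 0.0354
```

Emit:
play_rows(deltas=[{"linear": [0,0,0],"dr": [0,0,0],"grip": 0.2},{"linear": [0,0,0],"dr": [0,0,0],"grip": 0.2},{"linear": [0,0,0],"dr": [0,0,0],"grip": 0.2}])

```text
time_s: 27.35
tcp_pos: [0.55, 0.4251, 0.1264]
orientation: [2.467, -1.938, -0.001]
wrist_force: [-0.9, 0.3, -0.1]
finger_gap: 0.0353
```

```bash
python3 - <<'E'
from h import *
im=arm.snapshot("wrist")[:,:,::-1]; s=arm.snapshot("scene")[:,:,::-1]
cv2.imwrite("pics/chk14.png",np.hstack([im,cv2.resize(s[200:400,340:500],(320,400))])[:,160:])
go((.5525,.426,.015,-76.2))
E
```

```text
t 27.45 tcp [0.5504 0.425  0.1279] gap 0.036 j6 0.92 F [-0.5 -0.6 -0.1]
(0.5525, 0.426, 0.015) lin [-0.06, -0.24, 11.29] dr [0.002, -0.001, -0.002] rows 2.7
```

View pics/chk14.png

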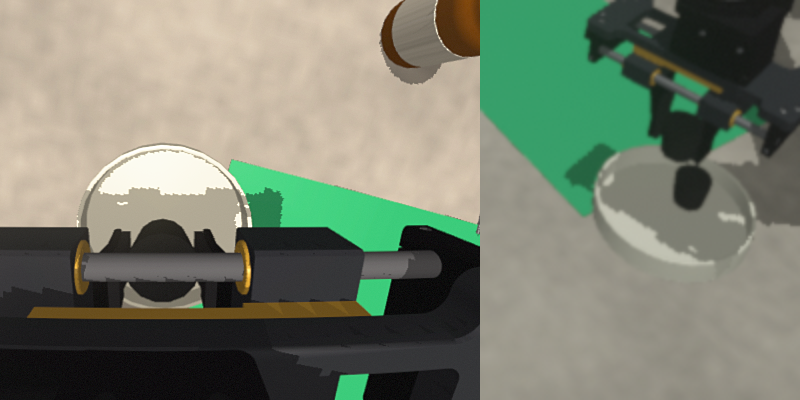

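The second stopper is held upright over the free half of the dish, and stopper A is standing. Lower it and release.

Emit:
play_rows(deltas=[{"linear": [0,-0.2,3],"dr": [0,0,0],"grip": 0.2},{"linear": [0,-0.2,6],"dr": [0,0,0],"grip": 0.2},{"linear": [0,-0.2,9],"dr": [0,0,0],"grip": 0.2},{"linear": [0,-0.2,10.6],"dr": [0,0,0],"grip": 0.2},{"linear": [0,-0.2,11.3],"dr": [0,0,0],"grip": 0.2},{"linear": [0,-0.2,11.3],"dr": [0,0,0],"grip": 0.2},{"linear": [0,-0.2,11.3],"dr": [0,0,0],"grip": 0.65},{"linear": [0,-0.2,11.3],"dr": [0,0,0],"grip": 0.65},{"linear": [0,-0.2,11.3],"dr": [0,0,0],"grip": 0.65},{"linear": [0,-0.2,11.3],"dr": [0,0,0],"grip": 0.65},{"linear": [0,-0.2,11.3],"dr": [0,0,0],"grip": 0.65},{"linear": [0,-0.2,11.3],"dr": [0,0,0],"grip": 0.65},{"linear": [0,-0.2,8],"dr": [0,0,0],"grip": 0.65},{"linear": [0,-0.2,5],"dr": [0,0,0],"grip": 0.65},{"linear": [0,-0.2,2],"dr": [0,0,0],"grip": 0.65},{"linear": [0,-0.2,-2],"dr": [0,0,0],"grip": 0.65},{"linear": [0,-0.2,-5],"dr": [0,0,0],"grip": 0.65},{"linear": [0,-0.2,-5],"dr": [0,0,0],"grip": 0.65}])

```text
time_s: 28.95
tcp_pos: [0.5564, 0.4294, 0.1879]
orientation: [-2.46, 1.929, -0.005]
wrist_force: [0.9, 0.1, 1.0]
finger_gap: 0.0569
```

```bash
python3 - <<'E'
from h import *
go((.40,.36,.22,-90))
E
```

```text
t 28.95 tcp [0.5564 0.4294 0.1879] gap 0.057 j6 0.92 F [0.9 0.1 1. ]
(0.4, 0.36, 0.22) lin [2.99, 16.79, -3.47] dr [-0.013, 0.009, 0.24] rows 4.2
```

Emit:
play_rows(deltas=[{"linear": [-2,2.8,-3],"dr": [0,0,0.05],"grip": 0.65},{"linear": [-4.5,5.7,-3],"dr": [0,0,0.1],"grip": 0.65},{"linear": [-7,9,-3],"dr": [0,0,0.15],"grip": 0.65},{"linear": [-9.5,12,-3],"dr": [0,0,0.2],"grip": 0.65},{"linear": [-12,15.3,-3],"dr": [0,0,0.25],"grip": 0.65},{"linear": [-14.5,18.5,-3],"dr": [0,0,0.3],"grip": 0.65},{"linear": [-17,21.7,-3],"dr": [0,0,0.35],"grip": 0.65},{"linear": [-19.5,25,-3],"dr": [0,0,0.4],"grip": 0.65},{"linear": [-22,28,-3],"dr": [0,0,0.45],"grip": 0.65},{"linear": [-24.5,31.2,-3],"dr": [0,0,0.5],"grip": 0.65},{"linear": [-26.6,33.9,-3],"dr": [0,0,0.5],"grip": 0.65},{"linear": [-26.6,33.9,-3],"dr": [0,0,0.5],"grip": 0.65},{"linear": [-26.6,33.9,-3],"dr": [0,0,0.5],"grip": 0.65},{"linear": [-26.6,33.9,-3],"dr": [0,0,0.5],"grip": 0.65}])

```text
time_s: 30.12
tcp_pos: [0.1607, 0.6047, 0.2083]
orientation: [1.914, -2.491, 0.001]
wrist_force: [-0.5, -0.2, 0.7]
finger_gap: 0.0565
```

```bash
python3 - <<'E'
from h import *
t=arm.snapshot("top")[:,:,::-1].copy(); c=cam("top"); s=arm.snapshot("scene")[:,:,::-1]
B=t.astype(int);m=B.max(2)<60; n=np.zeros_like(m);n[205:275,130:195]=m[205:275,130:195]
for b in blobs(n): print("stop",np.array(cv2.minEnclosingCircle(np.float32(cast(c,b,.04)))[0])-[.5225,.4187])
o=np.vstack([np.hstack([cv2.resize(t[195:285,115:205],(300,300)),cv2.resize(t[120:210,265:355],(300,300),interpolation=2),cv2.resize(t[165:230,440:505],(200,300))]),np.hstack([cv2.resize(s[140:290,230:410],(400,300)),cv2.resize(s[250:350,360:500],(400,300))])])
cv2.imwrite("pics/fin.png",o)
for nm,z,(x0,y0,x1,y1) in(("boss/beaker diff",0,(380,90,420,140)),("bottle",0,(195,115,240,165))):
    d=cv2.absdiff(t,cv2.imread("pics/top0.png"))[y0:y1,x0:x1]; print(nm,d.mean(),d.max())
go()
E
```

```text
stop [-0.03358027 -0.01053431]
stop [0.02540521 0.0044106 ]
boss/beaker diff 1.753 8
bottle 1.9115555555555555 11
t 30.22 tcp [0.1617 0.6043 0.2084] gap 0.057 j6 -0.26 F [0.8 0.5 0.1]
```

View pics/fin.png

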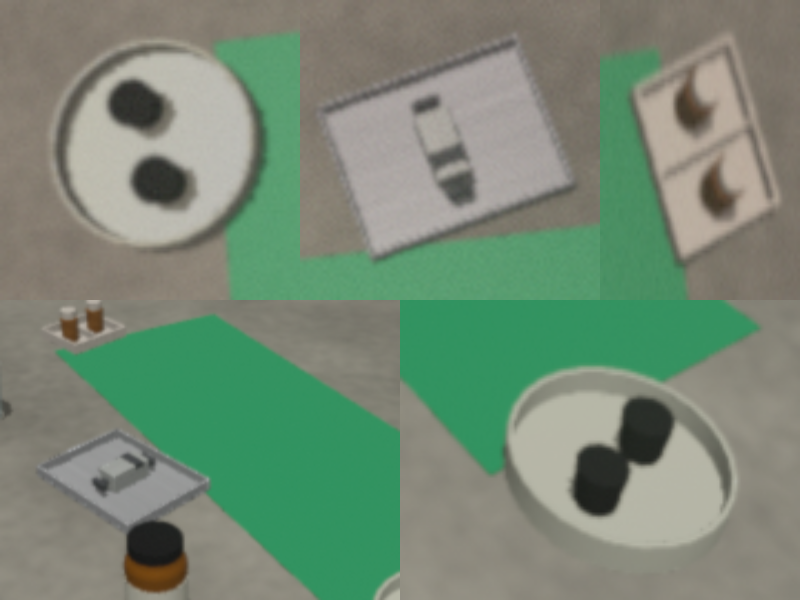

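All five parts are in place, and the jar and beaker areas look the same as in the first picture. Handing in.

```bash
python3 -c "
from cell import arm
print(arm.finish_job())"
```

```text
the job is handed in; nothing more can be done
None
```

The mat is cleared and the job is handed in at about 30 s of the 128 s allowed; `finish_job` gives no verdict.

- **Stoppers:** both stand on the dish floor, measured 35 mm and 26 mm from its centre (limit 62 mm).
- **Vials:** one stands upright in each bay of the vial tray. They stayed upright in every check picture.
- **Boss:** it lies flat near the middle of the steel tray.
- **Beaker and jar:** their areas in the top view match the first picture, apart from image noise.
- **Arm:** it is parked clear of everything, with only sensor noise on the wrist force.

One check failed along the way: the first grasp of the first stopper lifted off before the slow fingers had closed. The stopper stayed standing and I regripped it with a longer closing time. Vial and boss tilt were judged by eye from the pictures, not measured.

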